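# Set the slide and brake cap of a spring tension gauge

## Task

Set up the spring tension gauge on the green table: pull its sprung slide out by the orange grip until the black pointer lines up with the small red clip on its scale, then screw the knurled brake cap clockwise until it bottoms out and back it off a quarter turn. Finish while still gripping the cap at that setting, without letting go. Do not shift the red clip, and leave the hex key, brass weight and felt pen where they are.

Things in the scene. Friction and masses are not known exactly. Their poses are not given: they have to be found in the camera images.
- gauge: the gauge, screwed down to the table: grey base plate 195 x 86 mm, 12 mm thick, with a dark housing 95 x 60 mm whose top is 45 mm above the table. Origin on the underside, 20 mm from the cap's axis towards the slide; z up; the slide comes out along the gauge's own -x (roughly towards the robot); the white scale strip lies on its +y side
- gauge_slide (a joint): how far the slide is pulled out, m; 0 fully in, stop at 0.060. It takes about 3 N to start it and about 4 N at full length; friction pads in the housing keep it wherever it is left
- slide_grip (a point): the middle of the slide's orange upright grip, 22 mm along x by 16 mm along y of the gauge, from 34 to 86 mm above the table; this point is 64 mm above the table and moves along the gauge's -x as the slide comes out. Beside it nothing on the gauge is higher than 37 mm above the table; the housing (45 mm high) begins 44 mm behind it when the slide is fully in
- pointer_tip (a point): tip of the slide's black pointer, beside the scale strip, 22 mm above the table; it moves with the slide
- marker_tip (a point): tip of the small red clip on the scale strip, 22 mm above the table, axes as the gauge's; the slide is set when the pointer tip stands at the same place along the gauge's x. The clip lies farther out (-x) than the pointer at the start and stays where it is unless it is pushed
- brake_cap (a joint): angle of the cap, rad, counter-clockwise seen from above; 0 = bottomed out, on a hard stop; it starts between 0.35 and 0.6 turn above that. The cap sinks 4 mm a turn and needs about 0.06 N m to turn; it stays where it is left. A quarter turn back is 1.571
- knurled_cap: the knurled brake cap as a whole; origin on its upright axis at its lower rim; axes as the gauge's (they do not turn with the cap)
- cap_grip (a point): point on the cap's upright axis, 15 mm above its lower rim. Knurled steel cap of diameter 42 mm and height 28 mm; when bottomed out its lower rim is 58 mm above the table (13 mm above the housing's top) and its top 86 mm. A black line on its top runs from the axis to the rim; when the cap is bottomed out this line points along the gauge's -x, at the white line on the housing
- hex_key: bent steel hexagon key, 28 x 75 x 6 mm, lying on the table beside the gauge; origin at the centre of its underside
- brass_weight: brass weight with a knob, diameter 28 mm, 46 mm high, standing behind the gauge; origin at the centre of its underside
- felt_pen: black felt pen, 16 x 136 x 16 mm, lying to the right; origin at the centre of its underside

How it is judged:
On the way, in this order (a step that is already met when the one before it is completed fails the run):
1. the slide's pointer stands at the red clip (within 3 mm) (x of pointer_tip in the frame of marker_tip between -0.003 and 0.003 m), for 0.3 s.
2. the cap is screwed down until it bottoms out (within 0.07 rad) (value of joint brake_cap below 0.07 rad), for 0.2 s.
At the end, for the whole second after the job is handed in: the fingers grip the cap (more than 3 N), the cap is still and stands 1.571 rad (a quarter turn) above its bottomed-out place, within 0.27 rad, and the pointer is still within 3 mm of the red clip along the gauge (all of step 1 and value of joint brake_cap between 1.301 and 1.841 rad and velocity of joint brake_cap between -0.1 and 0.1 rad/s and contact force between the fingers and knurled_cap above 3 N); the arm keeps its last pose, push and grip.
It fails at once if the red clip was shifted by more than 3 mm (distance of marker_tip from where it was at the start of the episode above 0.003 m).
It fails at once if the hex key was moved by more than 25 mm (distance of hex_key from where it was at the start of the episode above 0.025 m).
It fails at once if the brass weight was moved by more than 25 mm (distance of brass_weight from where it was at the start of the episode above 0.025 m).
It fails at once if the felt pen was moved by more than 25 mm (distance of felt_pen from where it was at the start of the episode above 0.025 m).
It also fails if it takes over 64 s, if anything falls off the work surface, if the arm or the gripper's body presses on something with over 40 N, if the wrist force passes 120 N, or if a joint passes its speed limit or range.

## Robot

A 6-joint arm with a two-finger parallel gripper is mounted at the origin on a cart in front of the work surface, level with it; the furniture and walls round the work are solid. World frame = base frame: x ahead of the robot, y to its left, z up, the work surface at z = 0. Lengths are in m, angles in rad, forces in N, time in s.
With the tool pointing down it reaches from about 0.375 to 0.975 m from the base axis. Payload 3.8 kg.
Tool frame: the origin (TCP) lies at the very end of the fingers, on their centre line; the grasp point (between the pads) lies 19 mm behind it; z points along the fingers, y is the direction in which the jaws open and shut (so a half turn about z gives the same grasp; the last joint's range is limited). The gripper opens to 88 mm and grips with 3 to 60 N. Pads are 18 mm wide; open, the fingers measure 123 mm over their backs; the gripper's body (75 mm by 187 mm) begins 45 mm behind the grasp point.
Start: joints at [1.273, 0.264, 1.604, -0, 1.274, -0.037], TCP at [0.174, 0.652, 0.239] pointing down, gripper open.
Joint ranges: [-2.63, 2.63], [-0.94, 2.18], [0.31, 2.57], [-1.31, 4.45], [0, 2.66], [-2.55, 2.55]. Speed limits (rad/s): [2.57, 2.57, 3.14, 3.14, 3.14, 3.14].

## Interface

Orientations are given as a rotation vector (axis times angle).
In Python, from station import manip gives the robot as it stands. The module is installed in compiled form; this text tells all that it offers.
- The arm moves only by the tool servo_tool, never from a script. Its argument "motion" is a list of rows, each an object of numbers: "claw": the opening, from 0 (shut) to 1 (fully open); "x", "y", "z": the shift along the tool's x, y, z in mm; "turn": the turn about the tool's z in rad. In form: [{"claw": .., "x": .., "y": .., "z": .., "turn": ..}, ...]. A call has 1 to 8 rows; each row is the pose to reach, as a shift and turn from the pose measured when the call began, along the tool's axes at that moment; what a row does not reach only later rows make up. A row lasts 1/12 s, in which the tool goes at most 41.7 mm and 7.16 degrees, less where a joint would pass 70% of its speed; a pose out of reach is approached as far as the arm can. A call with a gripper value outside its range is refused whole. The fingers move at their own pace and stop on an object; "squeeze" is the grip in N (left out, the last holds). Time passes only in rows, so rows that repeat a pose let the fingers close. It gives the time, the measured TCP pose, the force and the opening at its end, in the units of the state.
- manip.get_obs(): the state, without advancing time (a new reading comes with each control period).
- manip.capture(name): name is "scene" or "side" or "wrist"; returns (picture, depth): 400x640x3 uint8, red, green, blue; 400x640 float32, m along the optical axis (not along the pixel's ray), 0 where there is no reading.
- manip.camera_params(name): a dict with "fx", "fy", "cx", "cy" (pixels), "rvec" (rotation vector, rad) and "tvec" (3), from world to camera coordinates, as OpenCV has them. Camera axes: x right, y down, z forward; pixel columns grow to the right and rows downward; lengths in m; the calibration is good to about 2 mm. A picture is of the moment at which its call begins: read the wrist's pose just before it. camera_params takes no time and is no camera call; for the wrist camera it gives the pose at the moment of the call.
- manip.finish_job(): hands the job in, once; it reports no verdict.
The state is a dict: "time": time; "joints": joint angles; "qvel": joint speeds; "tau": joint torques, N m; "position": TCP position; "tcp_rot": TCP orientation; "wrist_force": force on the tool from outside, world axes, zero at the start; "moment": the same for the moment, N m; "finger_gap": finger opening in m.
Only numpy, scipy, OpenCV 4.12 (cv2) and the standard library are available. Lean on these libraries where they do the work, as an engineer would, in place of code of your own. Each camera call takes 0.05 s, during which the arm holds its last target. There are 200 camera calls.

## Working session

There is one attempt and no reset: what is moved stays moved. The work goes in short steps, Python scripts to look and compute and a tool call to move; the robot and the scene stay as the last step left them, time stands still between calls to the robot, and variables do not carry over. Pictures are saved under pics/ and viewed, about 8 in all and at most 12, crops included, and the job is handed in when it is done.

Besides the shell and the picture viewer there is one more tool, called as a command line: name --argument value ..., lists and objects as JSON in quotes. servo_tool: Moves the arm, as the interface text tells. Its arguments: {"type":"object","properties":{"motion":{"type":"array","items":{"type":"object","properties":{"claw":{"type":"number"},"x":{"type":"number"},"y":{"type":"number"},"z":{"type":"number"},"turn":{"type":"number"}}}},"squeeze":{"type":"number"}},"required":["motion"]}

```bash
mkdir -p pics
cat > h.py <<'E'
import numpy as np, cv2
from station import manip
def cap(name,fn=None):
    p=manip.camera_params(name); im,d=manip.capture(name)
    if fn: cv2.imwrite('pics/'+fn,im[:,:,::-1])
    return im,d,p
def ray(p,u,v,h):
    R=cv2.Rodrigues(np.array(p['rvec'],float))[0]; t=np.array(p['tvec'],float).ravel()
    c=-R.T@t; r=R.T@np.array([(u-p['cx'])/p['fx'],(v-p['cy'])/p['fy'],1])
    return c+r*(h-c[2])/r[2]
def cloud(d,p):
    R=cv2.Rodrigues(np.array(p['rvec'],float))[0]; t=np.array(p['tvec'],float).ravel()
    v,u=np.mgrid[:d.shape[0],:d.shape[1]]
    q=np.stack([(u-p['cx'])/p['fx']*d,(v-p['cy'])/p['fy']*d,d],-1)
    return (q-t)@R
def proj(p,X):
    return cv2.projectPoints(np.array([X],float),np.array(p['rvec'],float),np.array(p['tvec'],float),np.array([[p['fx'],0,p['cx']],[0,p['fy'],p['cy']],[0,0,1.]]),None)[0].ravel()
E
python3 - <<'E'
from h import *
print(manip.get_obs())
ims=[]
for n in('scene','side','wrist'):
    im,d,p=cap(n,n+'0.png'); print(n,p)
    np.savez('pics/'+n+'0.npz',im=im,d=d,p=p)
E
```

```text
{'time': 0.0, 'joints': array([ 1.27308882e+00,  2.64717119e-01,  1.60537176e+00, -9.15744278e-07,
        1.27369344e+00, -3.69160123e-02]), 'qvel': array([ 0.00084295,  0.00068148, -0.00153224, -0.00145152,  0.0009046 ,
       -0.0002785 ]), 'tau': array([ 1.65468853e-03, -5.02110636e+01, -3.56884181e+01,  7.27234036e-02,
        2.95121048e-02, -1.66853515e-04]), 'position': array([0.1738496 , 0.65149268, 0.2374135 ]), 'tcp_rot': array([-0.40844247, -3.11455969,  0.00339131]), 'wrist_force': array([ 0.05204056,  0.32281812, -0.34771923]), 'moment': array([ 0.00729304, -0.01993022, -0.02563098]), 'finger_gap': 0.0880601523936269}
scene {'fx': 386.2673436773653, 'fy': 386.2673436773653, 'cx': 313.4422611857776, 'cy': 200.62126151089797, 'rvec': array([ 0.79714807, -2.39954669,  1.32647152]), 'tvec': array([0.22469094, 0.41816163, 0.33889682])}
side {'fx': 438.86343544547645, 'fy': 438.86343544547645, 'cx': 322.91037350608076, 'cy': 200.3799990705678, 'rvec': array([ 2.06158316, -0.30225794,  0.21243636]), 'tvec': array([-0.66010171, -0.05994424,  1.08827356])}
wrist {'fx': 335.4602656958962, 'fy': 335.4602656958962, 'cx': 320.24604258160036, 'cy': 207.16494591130567, 'rvec': array([-2.31798405, -1.78198287, -0.23276001]), 'tvec': array([-0.67366144, -0.0361585 ,  0.38864265])}
```

View pics/scene0.png

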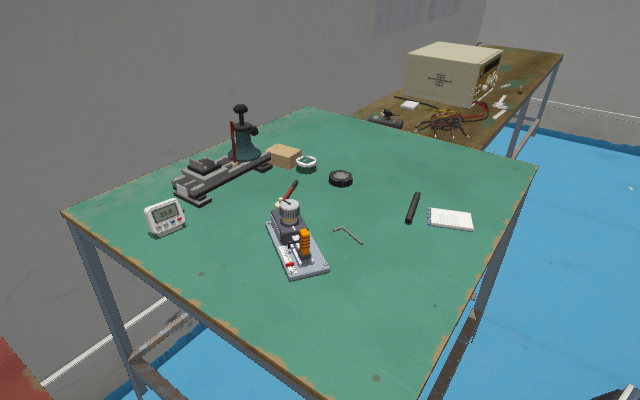

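View pics/side0.png

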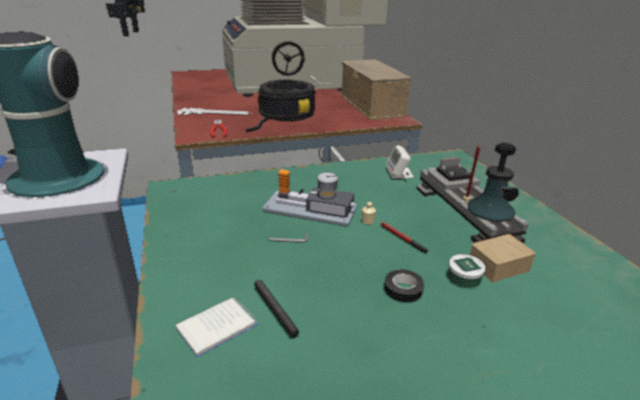

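The scene view shows the gauge at about (297,245), with the orange grip at (305,242), the cap at (290,210) and the red clip near (290,265). In the side view the grip is at (284,182) and the cap at (327,184). Next I'll get positions from colour masks and depth.

```bash
cat > loc.py <<'E'
from h import *
for n in('scene','side'):
    z=np.load(f'pics/{n}0.npz',allow_pickle=True); im,d,p=z['im'],z['d'],z['p'].item()
    hsv=cv2.cvtColor(im,cv2.COLOR_RGB2HSV); C=cloud(d,p)
    H,S,V=[hsv[...,i].astype(int) for i in range(3)]
    near=(C[...,2]>0.005)&(C[...,2]<0.1)&(d>0)
    m=(H>5)&(H<20)&(S>180)&(V>130)&near
    print(n,'orange',m.sum(),np.median(C[m],0),C[m].min(0),C[m].max(0))
    g0=np.median(C[m],0)
    gz=near&(np.hypot(*(C[...,:2]-g0[:2]).transpose(2,0,1))<0.2)
    red=((H<4)|(H>175))&(S>150)&(V>90)&gz; print('red',red.sum(),np.median(C[red],0),np.argwhere(red).min(0),np.argwhere(red).max(0))
    top=gz&(C[...,2]>0.08)&(S<60)
    print('captop',top.sum(),np.median(C[top],0),C[top].min(0),C[top].max(0))
    b=gz&(C[...,2]<0.016)&(C[...,2]>0.008)&(S<70)
    if b.sum()>20: r=cv2.minAreaRect((C[b][:,:2]*1000).astype(np.float32)); print('base',b.sum(),r)
E
python3 loc.py
python3 - <<'E'
import cv2
a=cv2.imread('pics/scene0.png')[190:285,250:345]; b=cv2.imread('pics/side0.png')[160:255,255:370]
a=cv2.resize(a,(400,400),interpolation=3);b=cv2.resize(b,(400,400),interpolation=3)
cv2.imwrite('pics/c.png',cv2.hconcat([a,b]))
E
```

```text
scene orange 129 [ 0.5037578  -0.27772881  0.07116816] [ 0.49789874 -0.29162713  0.03756267] [ 0.51906894 -0.27145578  0.08670591]
red 25 [ 0.52230468 -0.25213562  0.0191363 ] [262 286] [266 293]
captop 222 [ 0.58834072 -0.33399401  0.08753098] [ 0.56974771 -0.35903827  0.08002318] [ 0.60995299 -0.31724398  0.09020799]
base 1175 ((559.583984375, -316.5124206542969), (85.57136535644531, 193.42308044433594), 55.912940979003906)
side orange 106 [ 0.50865702 -0.29175354  0.06500573] [ 0.50132113 -0.29755877  0.03764882] [ 0.519252   -0.2831415   0.08565843]
  return _methods._mean(a, axis=axis, dtype=dtype,
  ret = um.true_divide(
Traceback (most recent call last):
  File "loc.py", line 11, in <module>
    red=((H<4)|(H>175))&(S>150)&(V>90)&gz; print('red',red.sum(),np.median(C[red],0),np.argwhere(red).min(0),np.argwhere(red).max(0))
                                                                                     ~~~~~~~~~~~~~~~~~~~~^^^
ValueError: zero-size array to reduction operation minimum which has no identity
```

View pics/wrist0.png

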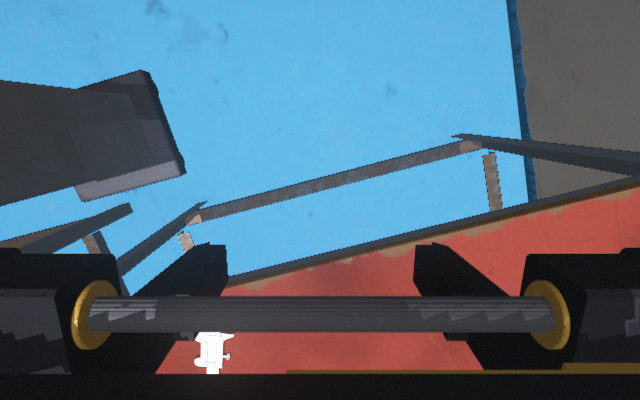

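View pics/c.png

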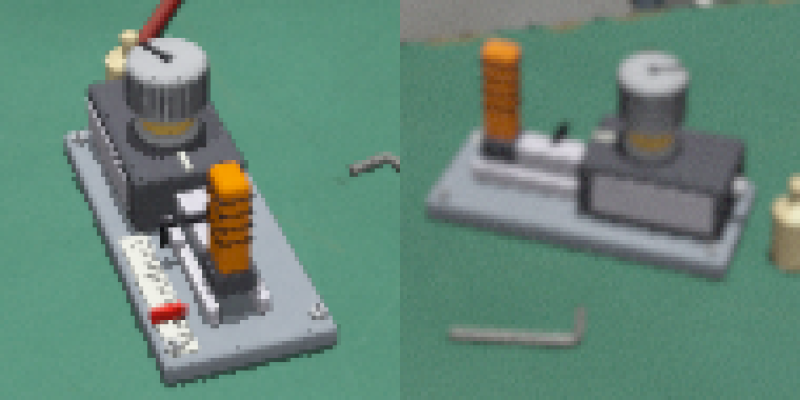

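The wrist view currently looks at a red side table, with the fingers at the bottom of the picture. The crops show the red clip at scene px (290,264), the pointer tip near (288,246) and the cap's black line pointing up-left. I'll check tall obstacles along the way, then work out the gauge frame and the cap line.

Run:
```python
from h import *
for n in('scene','side'):
    z=np.load(f'pics/{n}0.npz',allow_pickle=True); d,p=z['d'],z['p'].item(); C=cloud(d,p)
    m=(d>0)&(C[...,2]>0.10)&(C[...,0]>0.1)&(C[...,0]<1.1)&(abs(C[...,1])<1)
    k=np.round(C[m][:,:2],1); 
    for c in np.unique(k,axis=0):
        s=(k==c).all(1)
        if s.sum()>15: print(n,c,s.sum(),C[m][s][:,2].max().round(2))
    if n=='scene':
        a=np.deg2rad(-34.1); ex=np.array([np.cos(a),np.sin(a)]); ey=np.array([-ex[1],ex[0]])
        for nm,u,v,h in(('ptr',288.5,245.8,.022),('clip',289.7,264.3,.022),('lineout',250+142*95/400,190+42*95/400,.088),('linein',250+170*95/400,190+60*95/400,.088),('capc',250+168*95/400,190+60*95/400,.088),('griptop',250+228*95/400,190+172*95/400,.086)):
            P=ray(p,u,v,h)[:2]; print(nm,P,'gauge comps',P@ex,P@ey)
```

```text
scene [ 0.9 -0.5] 538 0.2
scene [ 0.9 -0.4] 79 0.17
ptr [ 0.55603212 -0.29072634] gauge comps 0.6234206597984063 0.07099433965667136
clip [ 0.51821644 -0.24827334] gauge comps 0.5683061978423584 0.08494704096415782
lineout [ 0.60953122 -0.34177335] gauge comps 0.6963400911505632 0.05871801535640508
linein [ 0.58771248 -0.33743242] gauge comps 0.6758391617673274 0.0500801296236053
capc [ 0.58850136 -0.33682252] gauge comps 0.6761504764573051 0.05102744063091697
griptop [ 0.51002002 -0.28346038] gauge comps 0.5812462865983204 0.051214813574847445
side [0.1 0.6] 175 0.35
side [0.2 0.6] 393 0.35
side [0.2 0.7] 291 0.34
side [0.5 0.6] 378 0.24
side [0.5 0.7] 136 0.24
side [0.5 0.8] 116 0.24
side [0.5 0.9] 110 0.25
side [0.6 0.3] 67 0.11
side [0.6 0.4] 43 0.1
side [0.6 0.6] 1244 0.34
side [0.6 0.7] 457 0.35
side [0.6 0.8] 130 0.33
side [0.6 0.9] 53 0.32
side [0.7 0.3] 66 0.1
side [0.7 0.4] 55 0.11
side [0.7 0.5] 335 0.22
side [0.7 0.6] 919 0.35
side [0.7 0.7] 612 0.35
side [0.8 0.5] 142 0.2
side [0.8 0.6] 980 0.35
side [0.8 0.7] 397 0.35
side [ 0.9 -0.6] 35 0.12
side [ 0.9 -0.5] 1141 0.19
side [ 0.9 -0.4] 68 0.17
side [0.9 0.2] 89 0.14
side [0.9 0.3] 157 0.14
side [0.9 0.4] 135 0.14
side [0.9 0.5] 95 0.14
side [0.9 0.6] 1622 0.35
side [0.9 0.7] 187 0.35
side [0.9 0.8] 149 0.34
side [0.9 0.9] 42 0.33
side [1.  0.2] 353 0.14
side [1.  0.3] 182 0.14
side [1.  0.4] 155 0.14
side [1.  0.5] 111 0.14
side [1.  0.6] 1344 0.35
side [1.1 0.2] 78 0.14
side [1.1 0.3] 37 0.14
side [1.1 0.4] 36 0.14
side [1.1 0.5] 23 0.14
side [1.1 0.6] 302 0.35
```

servo_tool --motion '[{"claw": 1, "z": -40}, {"claw": 1, "z": -80}, {"claw": 1, "x": -40, "y": -28, "z": -90, "turn": 0.05}, {"claw": 1, "x": -68, "y": -58, "z": -90, "turn": 0.1}, {"claw": 1, "x": -96, "y": -88, "z": -90, "turn": 0.15}, {"claw": 1, "x": -124, "y": -117, "z": -90, "turn": 0.2}, {"claw": 1, "x": -152, "y": -146, "z": -90, "turn": 0.25}, {"claw": 1, "x": -180, "y": -175, "z": -90, "turn": 0.33}]'

```text
validation failed for argument at $.mo...
```

```bash
cat > st.py <<'E'
from h import *
import sys
def st():
    o=manip.get_obs(); R=cv2.Rodrigues(np.array(o['tcp_rot']))[0]
    np.set_printoptions(precision=4,suppress=True)
    print('t',round(o['time'],2),'pos',o['position'],'yaw_y',np.degrees(np.arctan2(R[1,1],R[0,1])).round(2),'tilt',R[:2,2],'F',o['wrist_force'],'M',o['moment'],'gap',o['finger_gap'],'q',o['joints'])
    return o,R
def go(x,y,z):
    o,R=st(); print('shift mm',R.T@(np.array([x,y,z])-o['position'])*1000)
if __name__=='__main__': go(*map(float,sys.argv[1:4]))
E
python3 st.py 0.42 0.18 0.32
```

```text
t 0.15 pos [0.1739 0.6516 0.2376] yaw_y 75.06 tilt [-0.0005 -0.0017] F [ 0.3462  0.66   -0.5407] M [-0.0071 -0.0099  0.0046] gap 0.08819599843642091 q [ 1.2731  0.2646  1.6051 -0.      1.2737 -0.0369]
shift mm [-359.4097 -392.374   -81.6595]
```

servo_tool --motion '[{"claw": 1, "x": 0, "y": 0, "z": -40, "turn": 0}, {"claw": 1, "x": 0, "y": 0, "z": -80, "turn": 0}, {"claw": 1, "x": -30, "y": -28, "z": -90, "turn": 0.05}, {"claw": 1, "x": -58, "y": -58, "z": -90, "turn": 0.1}, {"claw": 1, "x": -88, "y": -88, "z": -90, "turn": 0.15}, {"claw": 1, "x": -117, "y": -117, "z": -90, "turn": 0.2}, {"claw": 1, "x": -146, "y": -146, "z": -90, "turn": 0.25}, {"claw": 1, "x": -175, "y": -175, "z": -90, "turn": 0.33}]'

```text
time: 0.82
position: [0.2982, 0.4357, 0.3277]
tcp_rot: [0.918, 3.004, -0.003]
wrist_force: [1.4, 0.4, 0.3]
finger_gap: 0.0881
```

```bash
python3 st.py 0.45 0.1 0.32
```

```text
t 0.82 pos [0.2982 0.4357 0.3277] yaw_y 56.03 tilt [-0.0005 -0.002 ] F [1.3908 0.3835 0.2929] M [-0.0211 -0.0195  0.0033] gap 0.08805829202825914 q [ 0.9238 -0.0589  1.7957 -0.0008  1.4067 -0.054 ]
shift mm [-313.4051 -193.5536    8.2745]
```

servo_tool --motion '[{"claw": 1, "x": -35, "y": -22, "z": 0, "turn": 0}, {"claw": 1, "x": -70, "y": -44, "z": 0, "turn": 0}, {"claw": 1, "x": -105, "y": -65, "z": 0, "turn": 0}, {"claw": 1, "x": -140, "y": -87, "z": 0, "turn": 0}, {"claw": 1, "x": -175, "y": -109, "z": 0, "turn": 0}, {"claw": 1, "x": -210, "y": -130, "z": 0, "turn": 0}, {"claw": 1, "x": -240, "y": -150, "z": 0, "turn": 0}, {"claw": 1, "x": -275, "y": -170, "z": 0, "turn": 0}]'

```text
time: 1.48
position: [0.4312, 0.1393, 0.3282]
tcp_rot: [0.917, 3.005, -0.003]
wrist_force: [0.9, 0.6, -0.2]
finger_gap: 0.0881
```

```bash
python3 st.py 0.47 -0.24 0.30
```

```text
t 1.48 pos [0.4312 0.1393 0.3282] yaw_y 56.04 tilt [-0.0005 -0.0016] F [ 0.8718  0.5699 -0.1583] M [-0.0726  0.0009  0.0292] gap 0.08809225347403647 q [ 0.2585 -0.211   1.9282 -0.0014  1.4252 -0.7193]
shift mm [-244.0852 -292.8434   28.7552]
```

servo_tool --motion '[{"claw": 1, "x": -24, "y": -29, "z": 3, "turn": 0}, {"claw": 1, "x": -48, "y": -58, "z": 6, "turn": 0}, {"claw": 1, "x": -73, "y": -88, "z": 9, "turn": 0}, {"claw": 1, "x": -98, "y": -117, "z": 12, "turn": 0}, {"claw": 1, "x": -122, "y": -146, "z": 16, "turn": 0}, {"claw": 1, "x": -146, "y": -176, "z": 20, "turn": 0}, {"claw": 1, "x": -170, "y": -205, "z": 24, "turn": 0}, {"claw": 1, "x": -195, "y": -234, "z": 28, "turn": 0}]'

```text
time: 2.15
position: [0.4616, -0.1656, 0.3003]
tcp_rot: [0.918, 3.004, -0.002]
wrist_force: [1.2, 0.6, 0.5]
finger_gap: 0.0884
```

Run:
```python
from h import *
from st import go
go(0.50,-0.275,0.26)
p=manip.camera_params('wrist'); R=cv2.Rodrigues(p['rvec'])[0]; print('cam',-R.T@p['tvec'],'axis',R[2],'x',R[0])
print(proj(p,[0.51,-0.285,.064]),proj(p,[.588,-.337,.086]))
```

```text
t 2.15 pos [ 0.4616 -0.1656  0.3003] yaw_y 56.02 tilt [-0.0004 -0.0014] F [1.1556 0.5922 0.4929] M [0.0115 0.0067 0.063 ] gap 0.08842884524410366 q [-0.3943 -0.1249  1.9053 -0.0015  1.361  -1.3717]
shift mm [-92.9733 -69.1647  40.4872]
cam [ 0.4067 -0.1288  0.4464] axis [ 0.2148 -0.1456 -0.9658] x [ 0.5585  0.8295 -0.0009]
[262.2809 262.0412] [263.0348 339.0066]
```

Run:
```python
from h import *
im,d,p=cap('wrist'); np.savez('pics/w1.npz',im=im,d=d,p=p)
cv2.imwrite('pics/w1.png',cv2.resize(im[180:400,180:400,::-1],None,fx=2.7,fy=2.7,interpolation=3))
```

```text
(no output)
```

View pics/w1.png

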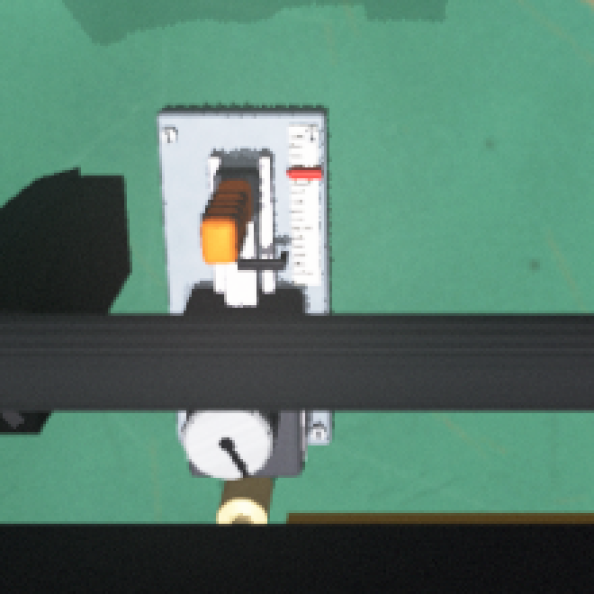

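The wrist view has the gauge square to the tool. In the crop, the grip top is at (219,240), the pointer bar at (262,262) with its tip at (287,260), the clip at (305,173), the cap centre at (228,443) and its line end at (244,474).

```bash
cat > fr.py <<'E'
from h import *
a=np.deg2rad(-34.0); ex=np.array([np.cos(a),np.sin(a)]); ey=np.array([-ex[1],ex[0]])
E
python3 - <<'E'
from fr import *
z=np.load('pics/w1.npz',allow_pickle=True); im,d,p=z['im'],z['d'],z['p'].item()
C=cloud(d,p); hsv=cv2.cvtColor(im,cv2.COLOR_RGB2HSV).astype(int); H,S,V=hsv[...,0],hsv[...,1],hsv[...,2]
sub=np.zeros(d.shape,bool); sub[200:300,240:305]=1
red=sub&((H<5)|(H>174))&(S>130)&(V>120); org=sub&(H>8)&(H<22)&(S>150)&(V>200)
for n,m,h in(('red',red,.022),('orgtop',org,.086)):
    v,u=np.nonzero(m); 
    P=np.array([ray(p,i,j,h)[:2] for i,j in zip(u,v)]); print(n,len(u),(u.min(),u.max(),v.min(),v.max()),'x',np.percentile(P@ex,[2,50,98]),'y',np.percentile(P@ey,[2,50,98]),P.mean(0))
for n,u,v,h in(('ptr',262,262,.022),('ptip',287,260,.022),('clip',290,173,.022),('capc',228,443,.088),('line',244,474,.088),('E1',329,112,.012),('E2',329,440,.012),('L1',160,112,.012),('L2',170,305,.012)):
    P=ray(p,u/2.7+180-.3,v/2.7+180-.3,h)[:2]; print(n,P,P@ex,P@ey)
# dark pointer pixels
for r in range(268,284): print(r,''.join('%4d'%x for x in im[r,264:292].max(1)))
E
```

```text
red 35 (np.int64(287), np.int64(298), np.int64(243), np.int64(245)) x [0.57330264 0.57474872 0.57619723] y [0.07558803 0.08363438 0.09042065] [ 0.52298104 -0.25239587]
orgtop 162 (np.int64(255), np.int64(267), np.int64(261), np.int64(276)) x [0.57217462 0.58232277 0.59003427] y [0.04401638 0.05001203 0.05730856] [ 0.51024569 -0.28316624]
ptr [ 0.55030491 -0.29866795] 0.6232364480483212 0.06011964427369982
ptip [ 0.55655759 -0.28735383] 0.6220933759510004 0.07299593692782107
clip [ 0.51856684 -0.25844682] 0.5744330218293443 0.07571676860762847
capc [ 0.59328164 -0.3387814 ] 0.6812969256604927 0.05089637650799783
line [ 0.61092659 -0.3425687 ] 0.6980430803711174 0.0576234878493067
E1 [ 0.50549409 -0.22630126] 0.5456196527208487 0.09505646083082507
E2 [ 0.6626755  -0.33545804] 0.7369686435946634 0.09245611648615418
L1 [ 0.45809956 -0.29674031] 0.5457168265455876 0.010157158688355344
L2 [ 0.54669035 -0.35812402] 0.6534872507706485 0.008807092001878762
268  254 253 249 186  98  84 125 236 254 250 129 106 197 254 254 254 250  98 118 129 117 139 140 158 197 222 220 216
269  254 253 248 187 
[... 1033 characters left out ...]
78  254 254 254 250  83  79  79  81  79  80  81  82  79  83  83  86  83  85  87  85  82 118 213 236 235 235 227 238
279  254 254 254 250 100  97  99  98 102  97  91  79  84  90  97  99  97  84  86  90  97 150 227 233 237 254 254 253
280  254 254 254 252 222 223 222 222 221 220 190  93 118 165 222 221 207 138 121 177 182 212 238 239 244 250 250 246
281  254 254 254 254 254 254 254 254 254 254 247 113 154 225 254 254 252 196 154 227 238 237 238 237 238 239 238 238
282  254 254 254 254 254 254 254 254 254 254 248 112 148 215 254 254 252 201 138 198 227 237 236 238 248 254 254 254
283  254 254 254 254 254 254 254 254 254 254 248 106 142 209 254 254 252 209 152 206 168 220 225 235 236 252 254 254
```

Run:
```python
from fr import *
from st import go
P=.5815*ex+.0505*ey; print(P); go(*P,.15); go(*P,.046)
```

```text
[ 0.51032459 -0.28330428]
t 2.2 pos [ 0.4619 -0.1717  0.2993] yaw_y 55.84 tilt [-0.0016 -0.0067] F [ 1.4789 -4.9381  0.0813] M [-0.2136 -0.0706  0.0084] gap 0.0880419276512181 q [-0.4017 -0.1202  1.9031 -0.007   1.3575 -1.3749]
shift mm [-102.3837  -64.212   149.9258]
t 2.2 pos [ 0.4619 -0.1717  0.2993] yaw_y 55.84 tilt [-0.0016 -0.0067] F [ 1.4789 -4.9381  0.0813] M [-0.2136 -0.0706  0.0084] gap 0.0880419276512181 q [-0.4017 -0.1202  1.9031 -0.007   1.3575 -1.3749]
shift mm [-102.1248  -63.5404  253.9233]
```

servo_tool --motion '[{"claw": 1, "x": -25, "y": -16, "z": 35, "turn": 0}, {"claw": 1, "x": -50, "y": -32, "z": 70, "turn": 0}, {"claw": 1, "x": -75, "y": -48, "z": 100, "turn": 0}, {"claw": 1, "x": -98, "y": -60, "z": 130, "turn": 0}, {"claw": 1, "x": -102, "y": -64, "z": 150, "turn": 0}, {"claw": 1, "x": -102, "y": -64, "z": 150, "turn": 0}, {"claw": 1, "x": -102, "y": -64, "z": 150, "turn": 0}, {"claw": 1, "x": -102, "y": -64, "z": 150, "turn": 0}]'

```text
time: 2.87
position: [0.5103, -0.2824, 0.1507]
tcp_rot: [0.922, 3.003, -0.01]
wrist_force: [-0.3, 0.8, -0.0]
finger_gap: 0.088
```

```bash
python3 st.py 0.5103 -0.2833 .046
```

```text
t 2.87 pos [ 0.5103 -0.2824  0.1507] yaw_y 55.84 tilt [-0.0014 -0.0064] F [-0.3093  0.7702 -0.0386] M [-0.0231  0.0313 -0.0196] gap 0.08804948694817219 q [-0.5445  0.1615  1.8963 -0.007   1.0817 -1.5159]
shift mm [ -0.2696  -0.1043 104.6963]
```

Descend, then close gently.

servo_tool --motion '[{"claw": 1, "x": 0, "y": 0, "z": 35, "turn": 0}, {"claw": 1, "x": 0, "y": 0, "z": 70, "turn": 0}, {"claw": 1, "x": 0, "y": 0, "z": 95, "turn": 0}, {"claw": 1, "x": 0, "y": 0, "z": 103, "turn": 0}, {"claw": 1, "x": 0, "y": 0, "z": 103, "turn": 0}, {"claw": 0, "x": 0, "y": 0, "z": 103, "turn": 0}, {"claw": 0, "x": 0, "y": 0, "z": 103, "turn": 0}, {"claw": 0, "x": 0, "y": 0, "z": 103, "turn": 0}]' --squeeze 20

```text
time: 3.53
position: [0.5121, -0.284, 0.0506]
tcp_rot: [0.921, 2.998, -0.012]
wrist_force: [0.8, -0.2, -0.2]
finger_gap: 0.0703
```

servo_tool --motion '[{"claw": 0, "x": 0, "y": 0, "z": 0, "turn": 0}, {"claw": 0, "x": 0, "y": 0, "z": 0, "turn": 0}, {"claw": 0, "x": 0, "y": 0, "z": 0, "turn": 0}, {"claw": 0, "x": 0, "y": 0, "z": 0, "turn": 0}]'

```text
time: 3.87
position: [0.5124, -0.2842, 0.0511]
tcp_rot: [0.921, 2.997, -0.012]
wrist_force: [0.2, -0.9, -0.4]
finger_gap: 0.0436
```

```bash
python3 st.py 0.5103 -0.2833 .046
```

```text
t 3.87 pos [ 0.5124 -0.2842  0.0511] yaw_y 55.85 tilt [ 0.0035 -0.0094] F [ 0.1609 -0.9128 -0.438 ] M [-0.0348  0.0276  0.0645] gap 0.04361702981013602 q [-0.5453  0.2771  1.9642 -0.008   0.8925 -1.5152]
shift mm [ 2.2676 -0.3799  5.0956]
```

servo_tool --motion '[{"claw": 0, "x": 0, "y": 0, "z": 2, "turn": 0}, {"claw": 0, "x": 0, "y": 0, "z": 2, "turn": 0}, {"claw": 0, "x": 0, "y": 0, "z": 2, "turn": 0}, {"claw": 0, "x": 0, "y": 0, "z": 2, "turn": 0}, {"claw": 0, "x": 0, "y": 0, "z": 2, "turn": 0}, {"claw": 0, "x": 0, "y": 0, "z": 2, "turn": 0}]'

```text
time: 4.37
position: [0.5119, -0.2847, 0.0488]
tcp_rot: [0.92, 2.998, -0.014]
wrist_force: [-2.2, -2.2, -1.5]
finger_gap: 0.016
```

```bash
python3 st.py 0.5103 -0.2833 .046
```

```text
t 4.37 pos [ 0.5119 -0.2847  0.0488] yaw_y 55.87 tilt [ 0.0025 -0.0098] F [-2.2169 -2.1764 -1.4919] M [-0.4057  0.2593  0.0559] gap 0.01596877063995204 q [-0.5459  0.28    1.9654 -0.0091  0.8889 -1.5153]
shift mm [2.0686 0.2714 2.826 ]
```

servo_tool --motion '[{"claw": 0, "x": 6, "y": 0, "z": 0, "turn": 0}, {"claw": 0, "x": 12, "y": 0, "z": 0, "turn": 0}, {"claw": 0, "x": 18, "y": 0, "z": 0, "turn": 0}, {"claw": 0, "x": 24, "y": 0, "z": 0, "turn": 0}, {"claw": 0, "x": 30, "y": 0, "z": 0, "turn": 0}, {"claw": 0, "x": 36, "y": 0, "z": 0, "turn": 0}, {"claw": 0, "x": 40, "y": 0, "z": 0, "turn": 0}, {"claw": 0, "x": 40, "y": 0, "z": 0, "turn": 0}]'

```text
time: 5.03
position: [0.4776, -0.2616, 0.0488]
tcp_rot: [0.92, 2.999, -0.014]
wrist_force: [-1.7, -3.4, 1.4]
finger_gap: 0.0163
```

Run:
```python
from fr import *
from st import go
go(0.5119,-.2847,.0488)
for n in('scene','side','wrist'):
    im,d,p=cap(n); np.savez(f'pics/{n}2.npz',im=im,d=d,p=p)
    u,v=proj(p,[.523,-.2524,.022]).astype(int); print(n,u,v)
    s=32 if n!='wrist' else 55
    u=np.clip(u,s,640-s);v=np.clip(v,s,400-s)
    globals()[n]=cv2.resize(im[v-s:v+s,u-s:u+s,::-1],(400,400),interpolation=3)
cv2.imwrite('pics/c2.png',cv2.hconcat([scene,wrist]))
```

```text
t 5.03 pos [ 0.4776 -0.2616  0.0488] yaw_y 55.88 tilt [ 0.0015 -0.0096] F [-1.6501 -3.4253  1.3543] M [-0.3917  0.1783  0.1021] gap 0.01628545527353528 q [-0.5422  0.212   2.053  -0.0097  0.8704 -1.5113]
shift mm [-41.3085   0.1391   0.2705]
scene 289 262
side 286 188
wrist 378 294
```

View pics/c2.png

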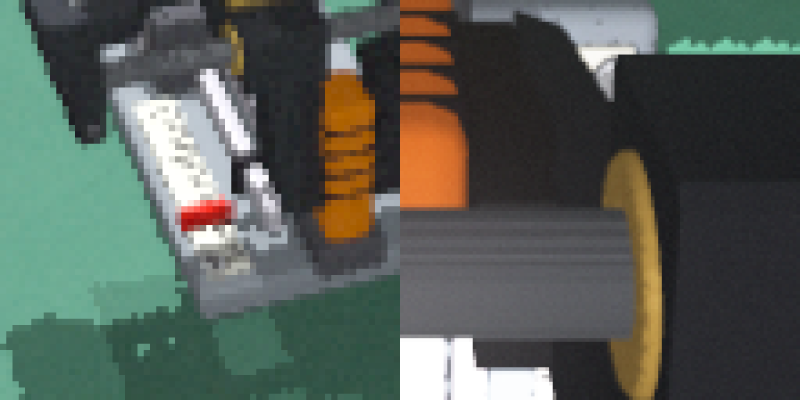

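In the scene crop the pointer's black blade is at (237,160–190) and the tip end of the clip is at (231,213), so it's still a few mm short. The wrist view is blocked by the fingers.

Run:
```python
from fr import *
z=np.load('pics/scene2.npz',allow_pickle=True); im,p=z['im'],z['p'].item()
R=cv2.Rodrigues(p['rvec'])[0]; print('cam',-R.T@p['tvec'])
for n,u,v in(('ptr low',294.4,259.9),('ptr mid',294.4,257.5),('ptr hi',294.4,255),('clip tip',293,263.6)):
    for h in(.022,.030):
        P=ray(p,u,v,h)[:2]; print(n,h,P@ex,P@ey)
for r in range(252,270): print(r,' '.join('%3d,%3d,%3d'%tuple(c) for c in im[r,284:300]))
```

```text
cam [0.15205569 0.18779649 0.53085569]
ptr low 0.022 0.5778018758380769 0.07144795708784019
ptr low 0.03 0.5690488015888427 0.07410915718258344
ptr mid 0.022 0.584650165628401 0.06930269105522119
ptr mid 0.03 0.5757894256509689 0.07199761805648461
ptr hi 0.022 0.5919001860339239 0.0670315806045892
ptr hi 0.03 0.5829254645004668 0.06976221298164301
clip tip 0.022 0.5683276697731959 0.07727609857938574
clip tip 0.03 0.5597235447253399 0.07984567125809655
252 232,233,225 205,205,198 255,255,247 253,253,245 191,199,208 190,199,208 191,199,209 185,196,204 122,125,131 147,145,152 255,253,255 248,246,254 247,247,250 116,124,130  47, 49, 53  31, 30, 34
253 255,255,247 181,181,175 168,167,160 202,202,195 179,183,186 191,199,209 192,201,210 190,198,208 182,191,200 132,131,136 197,195,202 255,254,255 245,243,251 144,147,155  54, 58, 60  34, 36, 37
254 255,255,253 255,255,247 252,253,244 223,225,217 202,204,197 189,198,208 192,200,209 190,199,208 188,197,206 122,126,131 114,112,120 164,162,167 135,133,139  76, 78, 83  49, 49, 53  31, 33, 35
255 229,230,222 171,171,163 192,192,184 230,229,222 254
[... 2184 characters left out ...]
,243 127,119,114 165,163,157 251,252,243 189,192,187  91, 99,105  99,105,110 162,171,179  95, 99,105 117,118,125
267 115,121,126 176,185,194 135,129,135 200,200,195 254,254,246 254,254,246 255,255,252 252,252,244 189,189,182 230,231,223 189,190,186 183,193,201 164,172,180 170,179,187 165,174,182 162,171,179
268  98,104,110 167,174,183 178,187,195 160,163,161 255,255,253 255,255,254 255,255,253 255,255,252 234,235,227 189,189,182 153,154,147 151,159,162 115,121,127 170,179,187 173,180,188 172,181,188
269  82,103, 99 115,125,129 178,188,197 191,200,205 222,223,218 177,178,170 179,179,172 178,179,171 155,155,148 131,131,124 104,104,100 144,145,140  92, 99,105 117,122,130 171,182,189 170,179,186
```

servo_tool --motion '[{"claw": 0, "x": 3, "y": 0, "z": 0, "turn": 0}, {"claw": 0, "x": 3, "y": 0, "z": 0, "turn": 0}, {"claw": 0, "x": 3, "y": 0, "z": 0, "turn": 0}, {"claw": 0, "x": 3, "y": 0, "z": 0, "turn": 0}, {"claw": 0, "x": 3, "y": 0, "z": 0, "turn": 0}]'

```text
time: 5.6
position: [0.4752, -0.26, 0.0488]
tcp_rot: [0.921, 3.001, -0.013]
wrist_force: [-1.1, -3.2, 1.6]
finger_gap: 0.0159
```

```bash
python3 st.py 0.5103 -0.2833 .046
```

```text
t 5.6 pos [ 0.4752 -0.26    0.0488] yaw_y 55.87 tilt [ 0.0002 -0.0087] F [-1.1265 -3.1581  1.6241] M [-0.4459  0.1145  0.0555] gap 0.01591208786928956 q [-0.542   0.208   2.058  -0.0096  0.8711 -1.511 ]
shift mm [-42.1222   0.4233   2.9839]
```

servo_tool --motion '[{"claw": 1, "x": 0, "y": 0, "z": 0, "turn": 0}, {"claw": 1, "x": 0, "y": 0, "z": 0, "turn": 0}, {"claw": 1, "x": 0, "y": 0, "z": 0, "turn": 0}, {"claw": 1, "x": 0, "y": 0, "z": 0, "turn": 0}, {"claw": 1, "x": 0, "y": 0, "z": 0, "turn": 0}, {"claw": 1, "x": 0, "y": 0, "z": -30, "turn": 0}, {"claw": 1, "x": 0, "y": 0, "z": -60, "turn": 0}, {"claw": 1, "x": 0, "y": 0, "z": -95, "turn": 0}]'

```text
time: 6.27
position: [0.4737, -0.2581, 0.143]
tcp_rot: [-0.921, -3.002, 0.011]
wrist_force: [0.6, -0.2, -0.6]
finger_gap: 0.067
```

Run:
```python
from fr import *
from st import go
P=.638*ex+.07*ey; go(*P,.2)
```

```text
t 6.27 pos [ 0.4737 -0.2581  0.143 ] yaw_y 55.87 tilt [-0.0035 -0.0062] F [ 0.5814 -0.1942 -0.6328] M [-0.0587 -0.0324  0.011 ] gap 0.06701732650698321 q [-0.5406  0.0899  1.9926 -0.0082  1.0588 -1.5118]
shift mm [-100.8865   18.9095  -57.0826]
```

servo_tool --motion '[{"claw": 1, "x": 0, "y": 0, "z": -35, "turn": 0}, {"claw": 1, "x": -30, "y": 6, "z": -57, "turn": 0}, {"claw": 1, "x": -65, "y": 12, "z": -57, "turn": 0}, {"claw": 1, "x": -95, "y": 18, "z": -57, "turn": 0}, {"claw": 1, "x": -101, "y": 19, "z": -57, "turn": 0}, {"claw": 1, "x": -101, "y": 19, "z": -57, "turn": 0}, {"claw": 1, "x": -101, "y": 19, "z": -57, "turn": 0}, {"claw": 1, "x": -101, "y": 19, "z": -57, "turn": 0}]'

```text
time: 6.93
position: [0.5668, -0.2979, 0.199]
tcp_rot: [-0.921, -3.0, 0.01]
wrist_force: [0.4, -0.4, -0.1]
finger_gap: 0.088
```

Run:
```python
from fr import *
from st import go
go(.475,-.26,.15)
im,d,p=cap('wrist'); np.savez('pics/w3.npz',im=im,d=d,p=p)
u,v=proj(p,[.523,-.2524,.022]).astype(int); print(u,v)
R=cv2.Rodrigues(p['rvec'])[0]; c=-R.T@p['tvec']; print(c[:2]@ex,c[:2]@ey,c[2])
v0=max(v-75,0);cv2.imwrite('pics/w3.png',cv2.resize(im[v0:v0+150,u-100:u+100,::-1],(800,600),interpolation=3)); print(v0,u-100)
```

```text
t 6.93 pos [ 0.5668 -0.2979  0.199 ] yaw_y 55.88 tilt [-0.0056 -0.005 ] F [ 0.3689 -0.4278 -0.0511] M [-0.0066  0.0659 -0.0017] gap 0.08803598102246621 q [-0.5191  0.2276  1.7233 -0.0076  1.1932 -1.4915]
shift mm [ 97.202  -19.7384  49.3132]
335 122
0.5707912447368404 0.07081761132939283 0.34517287242877376
47 235
```

View pics/w3.png

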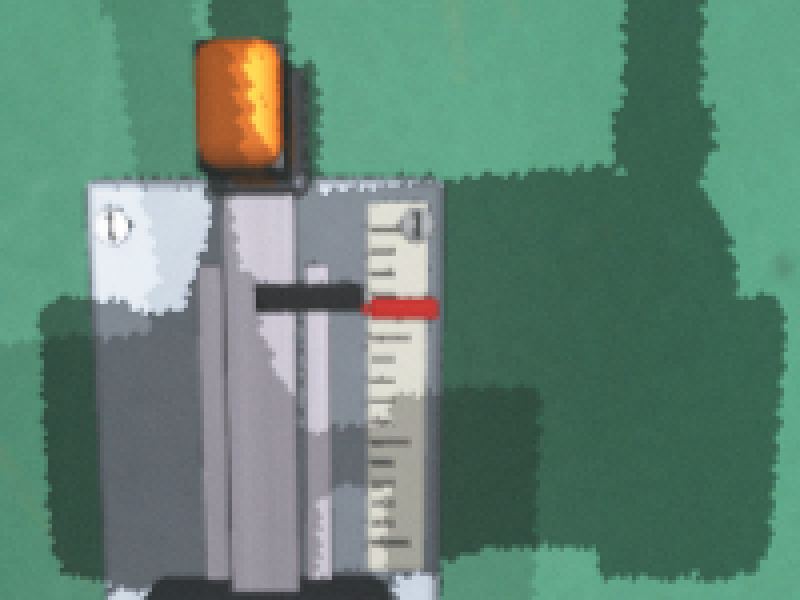

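The overhead view shows the pointer bar at crop row ~297 and the red clip at ~309, so the pointer has gone too far out. I'll measure it.

```bash
cat > meas.py <<'E'
from fr import *
def meas(im,p):
    x0=[0,0]; hsv=cv2.cvtColor(im,cv2.COLOR_RGB2HSV).astype(int); H,S,V=hsv[...,0],hsv[...,1],hsv[...,2]
    u,v=proj(p,[.523,-.2524,.022]).astype(int)
    red=((H<6)|(H>172))&(S>130); red[:v-25]=0; red[v+25:]=0; red[:,:u-30]=0; red[:,u+30:]=0
    vr,ur=np.nonzero(red); uc=ur.min()
    # dark bar just left of clip tip, sub-pixel darkness centroid per column
    w=slice(int(vr.mean())-14,int(vr.mean())+14); pu=[];
    out=[]
    for c in range(uc-14,uc-3):
        m=V[w,c]<70
        if 2<=m.sum()<=9: out.append((c,np.nonzero(m)[0].mean()+w.start,m.sum()))
    o=np.array(out); pv=np.median(o[:,1]); print('clip',ur.min(),ur.max(),vr.mean(),'bar',pv,o[:,2].mean(),len(o))
    a=ray(p,ur.mean(),vr.mean(),.022)[:2]@ex; b=ray(p,o[:,0].mean(),pv,.022)[:2]@ex
    b2=ray(p,o[:,0].mean(),pv,.026)[:2]@ex
    print('clip x',a,'ptr x',b,'(at .026:',b2,') ptr-clip mm',(b-a)*1e3)
if __name__=='__main__':
    z=np.load('pics/w3.npz',allow_pickle=True); im,p,d=z['im'],z['p'].item(),z['d']; meas(im,p)
    hsv=cv2.cvtColor(im,cv2.COLOR_RGB2HSV).astype(int); H,S,V=hsv[...,0],hsv[...,1],hsv[...,2]
    R=cv2.Rodrigues(p['rvec'])[0]
    L=[ray(p,235+x/4,47+y/4,.012)[:2] for x,y in((442,185),(440,560))]; print('edge yaw',np.degrees(np.arctan2(*(L[1]-L[0])[::-1])))
E
python3 meas.py
```

```text
clip 326 343 123.63888888888889 bar 121.0 5.363636363636363 11
clip x 0.5759942574381305 ptr x 0.5735788627163474 (at .026: 0.573544359597833 ) ptr-clip mm -2.415394721783093
edge yaw -33.30495974482025
```

servo_tool --motion '[{"claw": 1, "x": 35, "y": -7, "z": 10, "turn": 0}, {"claw": 1, "x": 70, "y": -14, "z": 20, "turn": 0}, {"claw": 1, "x": 97, "y": -20, "z": 40, "turn": 0}, {"claw": 1, "x": 97, "y": -20, "z": 60, "turn": 0}, {"claw": 1, "x": 97, "y": -20, "z": 90, "turn": 0}, {"claw": 1, "x": 97, "y": -20, "z": 120, "turn": 0}, {"claw": 1, "x": 97, "y": -20, "z": 145, "turn": 0}, {"claw": 0.5, "x": 97, "y": -20, "z": 150, "turn": 0}]'

```text
time: 7.65
position: [0.47, -0.2584, 0.0452]
tcp_rot: [-0.919, -2.992, 0.007]
wrist_force: [-0.3, -0.8, 0.5]
finger_gap: 0.0835
```

servo_tool --motion '[{"claw": 0, "x": 0, "y": 0, "z": 0, "turn": 0}, {"claw": 0, "x": 0, "y": 0, "z": 0, "turn": 0}, {"claw": 0, "x": 0, "y": 0, "z": 0, "turn": 0}, {"claw": 0, "x": 0, "y": 0, "z": 0, "turn": 0}]'

```text
time: 7.98
position: [0.4713, -0.2592, 0.0472]
tcp_rot: [-0.92, -2.995, 0.008]
wrist_force: [0.1, 0.4, 0.5]
finger_gap: 0.0572
```

```bash
python3 st.py 0.4752 -0.260 .0488
```

```text
t 7.98 pos [ 0.4713 -0.2592  0.0472] yaw_y 55.86 tilt [-0.0094 -0.0026] F [0.0824 0.3769 0.4598] M [-0.0433 -0.0368  0.0167] gap 0.05724054518639781 q [-0.5445  0.2104  2.0588 -0.0093  0.8791 -1.5134]
shift mm [-3.6615  1.453  -1.683 ]
```

servo_tool --motion '[{"claw": 0, "x": 0, "y": 1.5, "z": 0, "turn": 0}, {"claw": 0, "x": 0, "y": 1.5, "z": 0, "turn": 0}, {"claw": 0, "x": 0, "y": 1.5, "z": 0, "turn": 0}, {"claw": 0, "x": 0, "y": 1.5, "z": 0, "turn": 0}, {"claw": 0, "x": 0, "y": 1.5, "z": 0, "turn": 0}, {"claw": 0, "x": 0, "y": 1.5, "z": 0, "turn": 0}, {"claw": 0, "x": 0, "y": 1.5, "z": 0, "turn": 0}, {"claw": 0, "x": 0, "y": 1.5, "z": 0, "turn": 0}]'

```text
time: 8.65
position: [0.4721, -0.258, 0.0471]
tcp_rot: [-0.92, -2.995, 0.008]
wrist_force: [-1.1, -1.3, 0.9]
finger_gap: 0.0161
```

```bash
python3 st.py 0.4752 -0.260 .0488
```

```text
t 8.65 pos [ 0.4721 -0.258   0.0471] yaw_y 55.86 tilt [-0.0097 -0.0027] F [-1.1167 -1.314   0.9328] M [0.0263 0.0171 0.1079] gap 0.016106073082066418 q [-0.5418  0.2107  2.0585 -0.0094  0.8794 -1.5108]
shift mm [-3.7251  0.0693 -1.704 ]
```

servo_tool --motion '[{"claw": 0, "x": -1.5, "y": 0, "z": 0, "turn": 0}, {"claw": 0, "x": -2.8, "y": 0, "z": 0, "turn": 0}, {"claw": 0, "x": -2.8, "y": 0, "z": 0, "turn": 0}, {"claw": 0, "x": -2.8, "y": 0, "z": 0, "turn": 0}, {"claw": 0, "x": -2.8, "y": 0, "z": 0, "turn": 0}, {"claw": 0, "x": -2.8, "y": 0, "z": 0, "turn": 0}]'

```text
time: 9.15
position: [0.4743, -0.2595, 0.0471]
tcp_rot: [-0.92, -2.995, 0.008]
wrist_force: [-2.0, 1.2, 2.1]
finger_gap: 0.0162
```

```bash
python3 st.py 0.4721 -0.258 .0471
```

```text
t 9.15 pos [ 0.4743 -0.2595  0.0471] yaw_y 55.86 tilt [-0.0098 -0.0026] F [-1.9533  1.2233  2.0632] M [0.24   0.3081 0.0417] gap 0.016172639336696763 q [-0.5421  0.2154  2.0526 -0.0094  0.8807 -1.5111]
shift mm [ 2.6667 -0.0262  0.0111]
```

Release, rise, and check from overhead.

servo_tool --motion '[{"claw": 1, "x": 0, "y": 0, "z": 0, "turn": 0}, {"claw": 1, "x": 0, "y": 0, "z": 0, "turn": 0}, {"claw": 1, "x": 0, "y": 0, "z": 0, "turn": 0}, {"claw": 1, "x": 0, "y": 0, "z": 0, "turn": 0}, {"claw": 1, "x": 0, "y": 0, "z": 0, "turn": 0}, {"claw": 1, "x": 0, "y": 0, "z": -40, "turn": 0}, {"claw": 1, "x": 0, "y": 0, "z": -80, "turn": 0}, {"claw": 1, "x": 0, "y": 0, "z": -120, "turn": 0}]'

```text
time: 9.82
position: [0.4746, -0.2586, 0.1673]
tcp_rot: [-0.919, -2.992, 0.007]
wrist_force: [0.9, -0.6, 0.9]
finger_gap: 0.0668
```

servo_tool --motion '[{"claw": 1, "x": 0, "y": 0, "z": -30, "turn": 0}, {"claw": 1, "x": -30, "y": 6, "z": -35, "turn": 0}, {"claw": 1, "x": -65, "y": 12, "z": -35, "turn": 0}, {"claw": 1, "x": -97, "y": 18, "z": -35, "turn": 0}, {"claw": 1, "x": -97, "y": 19, "z": -35, "turn": 0}, {"claw": 1, "x": -97, "y": 19, "z": -35, "turn": 0}, {"claw": 1, "x": -97, "y": 19, "z": -35, "turn": 0}, {"claw": 1, "x": -97, "y": 19, "z": -35, "turn": 0}]'

```text
time: 10.48
position: [0.5648, -0.2968, 0.2008]
tcp_rot: [-0.918, -2.991, 0.007]
wrist_force: [-0.1, -0.3, 0.3]
finger_gap: 0.0886
```

Run:
```python
from meas import *
from st import go
im,d,p=cap('wrist'); np.savez('pics/w4.npz',im=im,d=d,p=p); meas(im,p)
cv2.imwrite('pics/w4.png',im[:,:,::-1])
P=.6785*ex+.0505*ey; print(P); go(*P,.15)
C=cloud(d,p); m=(C[...,2]>.078)&(C[...,2]<.1)&(d>0); q=C[m]; g=np.stack([q[:,:2]@ex,q[:,:2]@ey],1); k=(g[:,0]>.62); print(k.sum(), g[k].min(0),g[k].max(0)) if k.any() else 0
```

```text
clip 326 343 127.9753086419753 bar 128.5 6.0 11
clip x 0.5760751770099966 ptr x 0.5765289505489607 (at .026: 0.5764462010785529 ) ptr-clip mm 0.45377353896414174
[ 0.59074123 -0.33754599]
t 10.53 pos [ 0.5648 -0.2968  0.2011] yaw_y 55.86 tilt [-0.013  -0.0007] F [-0.0198 -0.4546  0.6047] M [-0.0399  0.0031 -0.0163] gap 0.08818593194882285 q [-0.5191  0.2271  1.7198 -0.0076  1.2056 -1.4912]
shift mm [-44.8305 -18.7746  50.8053]
2000 [0.6596 0.0288] [0.7018 0.0718]
```

View pics/w4.png

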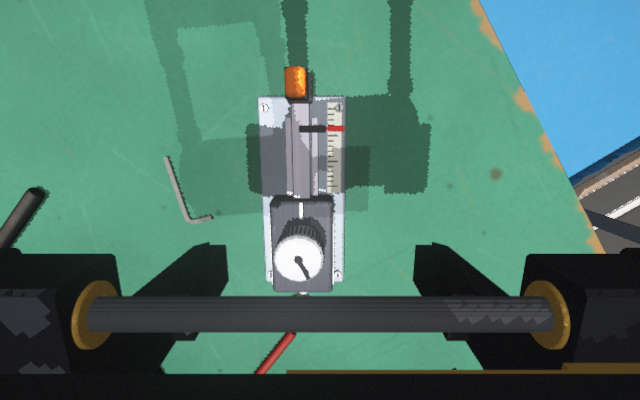

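The pointer is within 0.5 mm of the clip. The cap is centred at gauge (0.6805, 0.0503), and its line matches roughly 3.5 rad above bottom. Next I move over the cap with the wrist pre-wound counter-clockwise.

servo_tool --motion '[{"claw": 1, "x": -20, "y": -8, "z": 0, "turn": -0.12}, {"claw": 1, "x": -40, "y": -16, "z": 0, "turn": -0.24}, {"claw": 1, "x": -47, "y": -19, "z": 10, "turn": -0.36}, {"claw": 1, "x": -47, "y": -19, "z": 20, "turn": -0.48}, {"claw": 1, "x": -47, "y": -19, "z": 30, "turn": -0.6}, {"claw": 1, "x": -47, "y": -19, "z": 40, "turn": -0.72}, {"claw": 1, "x": -47, "y": -19, "z": 50, "turn": -0.84}, {"claw": 1, "x": -47, "y": -19, "z": 60, "turn": -0.9}]'

```text
time: 11.2
position: [0.5914, -0.3386, 0.1407]
tcp_rot: [0.482, -3.091, -0.002]
wrist_force: [0.8, 0.4, 0.2]
finger_gap: 0.0882
```

servo_tool --motion '[{"claw": 1, "x": 0, "y": 0, "z": 0, "turn": 0}, {"claw": 1, "x": 0, "y": 0, "z": 0, "turn": 0}, {"claw": 1, "x": 0, "y": 0, "z": 0, "turn": 0}]'

```text
time: 11.45
position: [0.5912, -0.3386, 0.1416]
tcp_rot: [0.479, -3.092, -0.001]
wrist_force: [1.0, -0.0, -0.0]
finger_gap: 0.0884
```

Run:
```python
from fr import *
from st import go
P=.6805*ex+.0503*ey; go(*P,.055)
```

```text
t 11.45 pos [ 0.5912 -0.3386  0.1416] yaw_y 107.62 tilt [-0.0123 -0.0012] F [ 0.9798 -0.0035 -0.0129] M [ 0.0435  0.0429 -0.0492] gap 0.08840942692226422 q [-0.553   0.352   1.6748 -0.0083  1.1247 -2.4278]
shift mm [-2.045  -0.7769 86.5695]
```

servo_tool --motion '[{"claw": 1, "x": -2, "y": -0.5, "z": 25, "turn": 0}, {"claw": 1, "x": -2, "y": -0.5, "z": 50, "turn": 0}, {"claw": 1, "x": -2, "y": -0.5, "z": 72, "turn": 0}, {"claw": 1, "x": -2, "y": -0.5, "z": 85, "turn": 0}, {"claw": 1, "x": -2, "y": -0.5, "z": 85, "turn": 0}, {"claw": 0, "x": -2, "y": -0.5, "z": 85, "turn": 0}, {"claw": 0, "x": -2, "y": -0.5, "z": 85, "turn": 0}, {"claw": 0, "x": -2, "y": -0.5, "z": 85, "turn": 0}]' --squeeze 25

```text
time: 12.12
position: [0.5936, -0.3395, 0.0589]
tcp_rot: [0.48, -3.095, 0.003]
wrist_force: [-0.6, 0.6, -0.2]
finger_gap: 0.0706
```

servo_tool --motion '[{"claw": 0, "x": 0, "y": 0, "z": 0, "turn": 0}, {"claw": 0, "x": 0, "y": 0, "z": 0, "turn": 0}, {"claw": 0, "x": 0, "y": 0, "z": 0, "turn": 0}, {"claw": 0, "x": 0, "y": 0, "z": 0, "turn": 0}, {"claw": 0, "x": 0, "y": 0, "z": 0, "turn": 0}, {"claw": 0, "x": 0, "y": 0, "z": 0, "turn": 0}]'

```text
time: 12.62
position: [0.5936, -0.3387, 0.0594]
tcp_rot: [0.479, -3.095, 0.001]
wrist_force: [-1.2, 5.5, 3.6]
finger_gap: 0.0413
```

Run:
```python
from fr import *
from st import go
P=.6805*ex+.0503*ey; go(*P,.055)
```

```text
t 12.62 pos [ 0.5936 -0.3387  0.0594] yaw_y 107.6 tilt [-0.0094 -0.0019] F [-1.2123  5.4935  3.567 ] M [ 0.7623  0.232  -0.0582] gap 0.041342922197720976 q [-0.5517  0.4354  1.7259 -0.0078  0.9874 -2.4253]
shift mm [1.2883 0.2718 4.3745]
```

servo_tool --motion '[{"claw": 0, "x": 0, "y": 0, "z": 0.1, "turn": 0.11}, {"claw": 0, "x": 0, "y": 0, "z": 0.1, "turn": 0.22}, {"claw": 0, "x": 0, "y": 0, "z": 0.2, "turn": 0.33}, {"claw": 0, "x": 0, "y": 0, "z": 0.3, "turn": 0.44}, {"claw": 0, "x": 0, "y": 0, "z": 0.4, "turn": 0.55}, {"claw": 0, "x": 0, "y": 0, "z": 0.4, "turn": 0.66}, {"claw": 0, "x": 0, "y": 0, "z": 0.5, "turn": 0.77}, {"claw": 0, "x": 0, "y": 0, "z": 0.6, "turn": 0.88}]'

```text
time: 13.28
position: [0.5935, -0.3396, 0.0589]
tcp_rot: [-0.893, -3.004, 0.009]
wrist_force: [-1.1, -1.7, 3.0]
finger_gap: 0.0411
```

Run:
```python
from fr import *
from st import go
P=.6805*ex+.0503*ey; go(*P,.055)
im,d,p=cap('scene'); u,v=proj(p,[.592,-.3388,.088]).astype(int)
im2,d2,p2=cap('wrist'); 
cv2.imwrite('pics/c5.png',cv2.hconcat([cv2.resize(im[v-30:v+30,u-30:u+30,::-1],(400,400),interpolation=3),cv2.resize(im2[180:400,210:430,::-1],(400,400),interpolation=3)]))
```

```text
t 13.28 pos [ 0.5935 -0.3396  0.0589] yaw_y 56.89 tilt [-0.0094 -0.0033] F [-1.091  -1.7082  2.9582] M [-0.0759  0.1498  0.0997] gap 0.04114632384427934 q [-0.5522  0.4361  1.7259 -0.0093  0.9859 -1.54  ]
shift mm [ 1.4147 -0.0414  3.903 ]
```

View pics/c5.png

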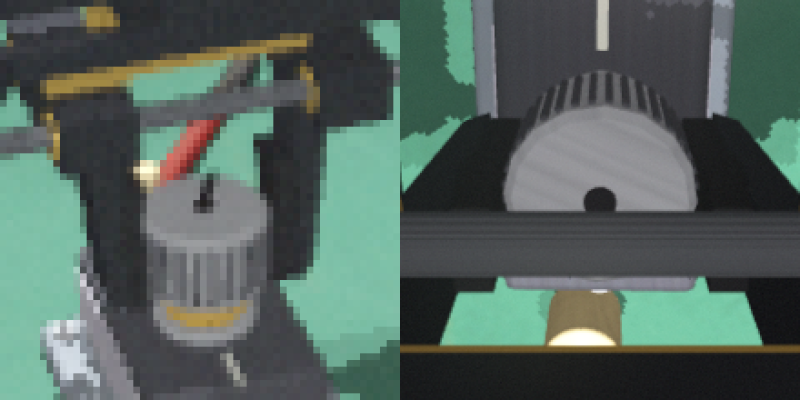

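The scene crop shows the cap line has turned clockwise with the gripper; it now points up and slightly right, at (212,178). I'll continue.

servo_tool --motion '[{"claw": 0, "x": 0, "y": 0, "z": 0.1, "turn": 0.11}, {"claw": 0, "x": 0, "y": 0, "z": 0.1, "turn": 0.22}, {"claw": 0, "x": 0, "y": 0, "z": 0.2, "turn": 0.33}, {"claw": 0, "x": 0, "y": 0, "z": 0.3, "turn": 0.44}, {"claw": 0, "x": 0, "y": 0, "z": 0.4, "turn": 0.55}, {"claw": 0, "x": 0, "y": 0, "z": 0.4, "turn": 0.66}, {"claw": 0, "x": 0, "y": 0, "z": 0.5, "turn": 0.77}, {"claw": 0, "x": 0, "y": 0, "z": 0.6, "turn": 0.88}]'

```text
time: 14.05
position: [0.5927, -0.3401, 0.0583]
tcp_rot: [-2.085, -2.343, 0.016]
wrist_force: [-3.9, -1.2, 2.4]
finger_gap: 0.0418
```

servo_tool --motion '[{"claw": 0, "x": 0, "y": 0, "z": 0.1, "turn": 0.11}, {"claw": 0, "x": 0, "y": 0, "z": 0.1, "turn": 0.22}, {"claw": 0, "x": 0, "y": 0, "z": 0.2, "turn": 0.33}, {"claw": 0, "x": 0, "y": 0, "z": 0.3, "turn": 0.44}, {"claw": 0, "x": 0, "y": 0, "z": 0.4, "turn": 0.55}, {"claw": 0, "x": 0, "y": 0, "z": 0.4, "turn": 0.66}, {"claw": 0, "x": 0, "y": 0, "z": 0.5, "turn": 0.77}, {"claw": 0, "x": 0, "y": 0, "z": 0.6, "turn": 0.88}]'

```text
time: 14.72
position: [0.5918, -0.3399, 0.0577]
tcp_rot: [-2.888, -1.231, 0.02]
wrist_force: [-3.2, 1.0, 4.0]
finger_gap: 0.0414
```

```bash
python3 st.py .5935 -.3396 .055
```

```text
t 14.72 pos [ 0.5918 -0.3399  0.0577] yaw_y -43.85 tilt [-0.0127 -0.0033] F [-3.1835  0.9571  3.9626] M [0.1728 0.5416 0.005 ] gap 0.04139335773896761 q [-0.5531  0.4368  1.7275 -0.0113  0.9865  0.2184]
shift mm [1.4322 1.0826 2.6571]
```

servo_tool --motion '[{"claw": 0, "x": 0, "y": 0, "z": 0.1, "turn": 0.1}, {"claw": 0, "x": 0, "y": 0, "z": 0.1, "turn": 0.2}, {"claw": 0, "x": 0, "y": 0, "z": 0.2, "turn": 0.3}, {"claw": 0, "x": 0, "y": 0, "z": 0.2, "turn": 0.4}, {"claw": 0, "x": 0, "y": 0, "z": 0.3, "turn": 0.5}, {"claw": 0, "x": 0, "y": 0, "z": 0.4, "turn": 0.6}, {"claw": 0, "x": 0, "y": 0, "z": 0.4, "turn": 0.7}, {"claw": 0, "x": 0, "y": 0, "z": 0.4, "turn": 0.7}]'

```text
time: 15.38
position: [0.5913, -0.3392, 0.0573]
tcp_rot: [3.136, 0.167, -0.022]
wrist_force: [-3.1, 3.0, 4.6]
finger_gap: 0.041
```

```bash
python3 st.py .5935 -.3396 .055
```

```text
t 15.38 pos [ 0.5913 -0.3392  0.0573] yaw_y -83.92 tilt [-0.0138 -0.0021] F [-3.1196  2.9592  4.5845] M [ 0.4197  0.4313 -0.0759] gap 0.041039890633935545 q [-0.5528  0.4369  1.7282 -0.0108  0.9872  0.9178]
shift mm [2.1664 0.6286 2.249 ]
```

servo_tool --motion '[{"claw": 0, "x": 0, "y": 0, "z": 0, "turn": 0.04}, {"claw": 0, "x": 0, "y": 0, "z": 0, "turn": 0.08}, {"claw": 0, "x": 0, "y": 0, "z": 0, "turn": 0.1}, {"claw": 0, "x": 0, "y": 0, "z": 0, "turn": 0.1}]'

```text
time: 15.72
position: [0.5913, -0.3391, 0.0573]
tcp_rot: [3.14, 0.014, -0.022]
wrist_force: [-0.7, 1.7, 3.5]
finger_gap: 0.0412
```

```bash
python3 st.py .5935 -.3396 .055
```

```text
t 15.72 pos [ 0.5913 -0.3391  0.0573] yaw_y -89.47 tilt [-0.0139 -0.0019] F [-0.6623  1.6892  3.4923] M [ 0.2679  0.2496 -0.018 ] gap 0.04121129413684985 q [-0.5527  0.4369  1.7283 -0.0107  0.9873  1.0148]
shift mm [2.218  0.558  2.2328]
```

servo_tool --motion '[{"claw": 0, "x": 0, "y": 0, "z": 0, "turn": 0.04}, {"claw": 0, "x": 0, "y": 0, "z": 0, "turn": 0.08}, {"claw": 0, "x": 0, "y": 0, "z": 0, "turn": 0.1}, {"claw": 0, "x": 0, "y": 0, "z": 0, "turn": 0.1}]'

```text
time: 16.05
position: [0.5913, -0.3389, 0.0572]
tcp_rot: [3.136, -0.14, -0.022]
wrist_force: [-1.8, 1.0, 2.1]
finger_gap: 0.0412
```

```bash
python3 st.py .5935 -.3396 .055
```

```text
t 16.05 pos [ 0.5913 -0.3389  0.0572] yaw_y -95.1 tilt [-0.014  -0.0017] F [-1.779  1.04   2.09 ] M [ 0.3496  0.1712 -0.0502] gap 0.04118861889484193 q [-0.5526  0.4369  1.7284 -0.0105  0.9874  1.113 ]
shift mm [2.2887 0.4745 2.1976]
```

servo_tool --motion '[{"claw": 0, "x": 0, "y": 0, "z": 0, "turn": 0.04}, {"claw": 0, "x": 0, "y": 0, "z": 0, "turn": 0.08}, {"claw": 0, "x": 0, "y": 0, "z": 0, "turn": 0.1}, {"claw": 0, "x": 0, "y": 0, "z": 0, "turn": 0.1}]'

```text
time: 16.38
position: [0.5913, -0.3388, 0.0572]
tcp_rot: [3.125, -0.292, -0.022]
wrist_force: [-1.1, 1.9, 2.6]
finger_gap: 0.0414
```

Run:
```python
from fr import *
from st import go
go(.5935,-.3396,.055)
im,d,p=cap('scene'); u,v=proj(p,[.592,-.3388,.086]).astype(int)
im2,d2,p2=cap('wrist'); 
cv2.imwrite('pics/c6.png',cv2.hconcat([cv2.resize(im[v-20:v+40,u-30:u+30,::-1],(400,400),interpolation=3),cv2.resize(im2[180:400,210:430,::-1],(400,400),interpolation=3)]))
```

```text
t 16.38 pos [ 0.5913 -0.3388  0.0572] yaw_y -100.69 tilt [-0.0141 -0.0018] F [-1.0915  1.9129  2.607 ] M [0.3797 0.1965 0.5887] gap 0.04138407466583858 q [-0.5524  0.4369  1.7284 -0.0108  0.9874  1.211 ]
shift mm [2.3297 0.3611 2.1369]
```

View pics/c6.png

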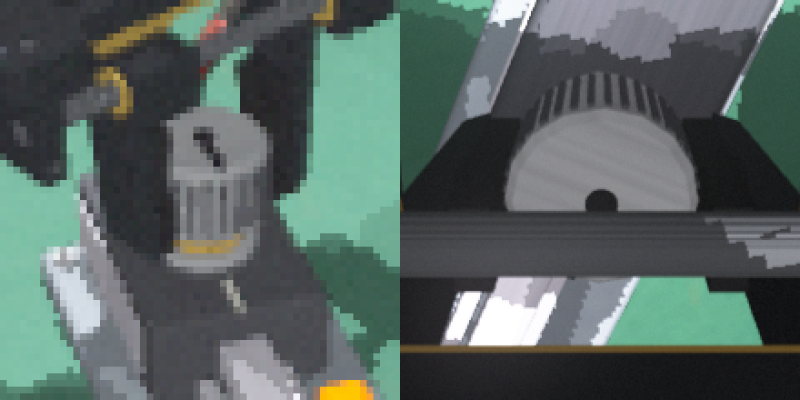

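Mz jumped to 0.59 N·m and the cap line points at the white housing line, so the cap is at the stop. I'll press a little further to confirm.

servo_tool --motion '[{"claw": 0, "x": 0, "y": 0, "z": 0, "turn": 0.04}, {"claw": 0, "x": 0, "y": 0, "z": 0, "turn": 0.04}, {"claw": 0, "x": 0, "y": 0, "z": 0, "turn": 0.04}, {"claw": 0, "x": 0, "y": 0, "z": 0, "turn": 0.04}]'

```text
time: 16.82
position: [0.5917, -0.3389, 0.0572]
tcp_rot: [3.118, -0.352, -0.021]
wrist_force: [1.1, 2.2, 2.0]
finger_gap: 0.0412
```

```bash
python3 st.py .5935 -.3396 .055
```

```text
t 16.82 pos [ 0.5917 -0.3389  0.0572] yaw_y -102.89 tilt [-0.0134 -0.0021] F [1.0811 2.1669 2.0295] M [ 0.3142 -0.0727  0.6797] gap 0.04121451619299785 q [-0.5522  0.437   1.7281 -0.0106  0.9868  1.2494]
shift mm [1.9575 0.2984 2.1804]
```

servo_tool --motion '[{"claw": 0, "x": 0, "y": 0, "z": 0, "turn": -0.1}, {"claw": 0, "x": 0, "y": 0, "z": -0.1, "turn": -0.2}, {"claw": 0, "x": 0, "y": 0, "z": -0.2, "turn": -0.3}, {"claw": 0, "x": 0, "y": 0, "z": -0.2, "turn": -0.4}, {"claw": 0, "x": 0, "y": 0, "z": -0.3, "turn": -0.5}, {"claw": 0, "x": 0, "y": 0, "z": -0.4, "turn": -0.6}, {"claw": 0, "x": 0, "y": 0, "z": -0.4, "turn": -0.7}, {"claw": 0, "x": 0, "y": 0, "z": -0.5, "turn": -0.8}]'

```text
time: 17.48
position: [0.5918, -0.3395, 0.0577]
tcp_rot: [-3.01, -0.897, 0.02]
wrist_force: [0.6, -0.4, -0.0]
finger_gap: 0.0414
```

servo_tool --motion '[{"claw": 0, "x": 0, "y": 0, "z": 0, "turn": -0.1}, {"claw": 0, "x": 0, "y": 0, "z": -0.1, "turn": -0.2}, {"claw": 0, "x": 0, "y": 0, "z": -0.2, "turn": -0.3}, {"claw": 0, "x": 0, "y": 0, "z": -0.2, "turn": -0.4}, {"claw": 0, "x": 0, "y": 0, "z": -0.3, "turn": -0.5}, {"claw": 0, "x": 0, "y": 0, "z": -0.4, "turn": -0.6}, {"claw": 0, "x": 0, "y": 0, "z": -0.4, "turn": -0.7}, {"claw": 0, "x": 0, "y": 0, "z": -0.5, "turn": -0.8}]'

```text
time: 18.15
position: [0.5924, -0.3398, 0.0583]
tcp_rot: [-2.416, -2.0, 0.016]
wrist_force: [1.0, 0.1, 0.1]
finger_gap: 0.0416
```

servo_tool --motion '[{"claw": 0, "x": 0, "y": 0, "z": 0, "turn": 0}, {"claw": 0, "x": 0, "y": 0, "z": 0, "turn": 0}, {"claw": 0, "x": 0, "y": 0, "z": 0, "turn": 0}]'

```text
time: 18.4
position: [0.5924, -0.3398, 0.0582]
tcp_rot: [-2.419, -1.997, 0.016]
wrist_force: [0.6, 1.8, 1.3]
finger_gap: 0.0413
```

Run:
```python
from fr import *
from st import go
go(.5935,-.3396,.055)
im,d,p=cap('scene'); np.savez('pics/s7.npz',im=im,d=d,p=p); u,v=proj(p,[.592,-.3388,.086]).astype(int); print(u-30,v-20)
im2,d2,p2=cap('side'); u2,v2=proj(p2,[.592,-.3388,.086]).astype(int)
cv2.imwrite('pics/c7.png',cv2.hconcat([cv2.resize(im[v-20:v+70,u-30:u+30,::-1],(400,600),interpolation=3),cv2.resize(im2[v2-45:v2+45,u2-30:u2+30,::-1],(400,600),interpolation=3)]))
```

```text
t 18.4 pos [ 0.5924 -0.3398  0.0582] yaw_y -10.92 tilt [-0.0108 -0.0027] F [0.6321 1.7876 1.3311] M [ 0.2509 -0.1825  0.0415] gap 0.04131906037485275 q [-0.5533  0.4363  1.727  -0.0096  0.9861 -0.3574]
shift mm [0.4195 1.0401 3.2375]
259 184
```

View pics/c7.png

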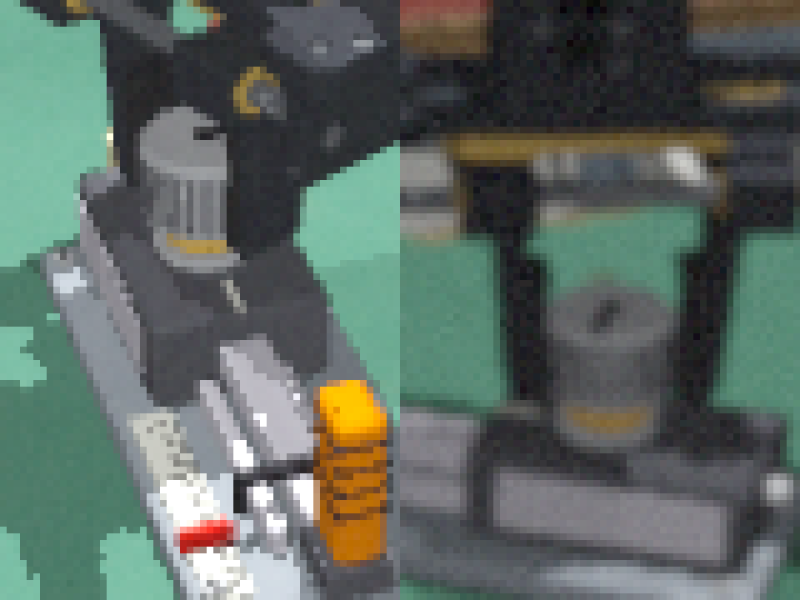

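Run:
```python
from fr import *
c=.6805*ex+.0503*ey
for n in('scene','side'):
    p=manip.camera_params(n); a=proj(p,[*c,.087])
    for t in (1.3,1.57,1.84):
        e=-(np.cos(t)*ex+np.sin(t)*ey); b=proj(p,[*(c+.02*e),.087])-a; print(n,t,b*6.67)
```

```text
scene 1.3 [63.15631653 -1.65642977]
scene 1.57 [ 60.18331288 -10.66547733]
scene 1.84 [ 52.93209713 -18.81884469]
side 1.3 [-33.53771636  22.98080156]
side 1.57 [-17.77790144  26.4833086 ]
side 1.84 [-0.66131721 28.03973462]
```

Both views put the line at about 1.5–1.65 rad, which agrees with the 1.605 rad back-off. Handing in.

```bash
python3 -c "
from station import manip
o=manip.get_obs(); print(o['finger_gap'],o['qvel']); print(manip.finish_job())"
```

```text
0.04149377247062617 [ 1.04935476e-04 -8.16424733e-05 -2.75261562e-04  2.73544385e-04
  3.26736184e-04 -6.51581617e-03]
the job is handed in; nothing more can be done
None
```

The gauge is set and the job is handed in at about 18.5 s, with the gripper still holding the cap at a 25 N grip setting. The hand-in gave no verdict, so the figures below are my own checks.

- **Slide:** the first pull went about 2.4 mm past the clip, so I regripped the orange grip and pushed it back. The overhead wrist view then put the pointer 0.5 mm from the clip. I did not repeat this view after working the cap, but nothing touched the slide after that.
- **Cap:** I screwed it clockwise to the hard stop, where the wrist moment jumped to about 0.6–0.7 N·m and the black line pointed at the white housing line. Then I backed it off 1.605 rad by the wrist angle. The black line read about 1.5 rad in the scene view and about 1.6 rad in the side view, both within tolerance.
- **Clip and loose items:** the clip read the same place to 0.1 mm before and after the push back. I made no separate check of the hex key, weight and pen; the arm stayed clear of them.
- **Checks that disagreed:**
  - The early scene-camera estimate of the pointer gap was several mm different from the overhead one. I took the overhead view as right because it has almost no parallax.
  - The fingers may have slipped slightly on the cap at the stop, by 0.1 rad at most. That does not carry into the back-off.

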